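# Fetch the brass tin from behind the stock bottles and weigh it

## Task

Weigh the brass tin, which stands in the back row of the wooden stock tray, shut in by the tall bottles. First stand the two bottles nearest to it aside, upright on the brown sheet of paper, then set the tin in the middle of the balance pan, and then put both bottles back upright on the very spots in the tray they came from. The third bottle and the green pot must end up where they were; let nothing tip over.

Things in the scene. Friction and masses are not known exactly. Their poses are not given: they have to be found in the camera images.
- white_bottle_mid (a point): White porcelain bottle with two thin blue bands and a red stopper. Round: body 52 mm diameter up to 78 mm, shoulder to the neck at 93 mm, then a fixed cylindrical stopper, 30 mm diameter, from 101 to 135 mm above the foot (total 135 mm). Lift it by the stopper, about 52 mm above this point. About 0.24 kg. This point: on its axis half-way up (67.5 mm above the foot); z is its upward axis.
- blue_bottle_mid (a point): Dark blue porcelain bottle with two thin white bands and a white stopper. Round: body 52 mm diameter up to 78 mm, shoulder to the neck at 93 mm, then a fixed cylindrical stopper, 30 mm diameter, from 101 to 135 mm above the foot (total 135 mm). Lift it by the stopper, about 52 mm above this point. About 0.24 kg. This point: on its axis half-way up (67.5 mm above the foot); z is its upward axis.
- brown_bottle_mid (a point): Brown stoneware bottle with two thin brass bands and a black stopper. Round: body 52 mm diameter up to 78 mm, shoulder to the neck at 93 mm, then a fixed cylindrical stopper, 30 mm diameter, from 101 to 135 mm above the foot (total 135 mm). Lift it by the stopper, about 52 mm above this point. About 0.24 kg. This point: on its axis half-way up (67.5 mm above the foot); z is its upward axis.
- brass_tin_mid (a point): Lidded brass tin, to be weighed, in the tray's back row. Round, 56 mm diameter, 44 mm high, flat top with no knob, about 0.18 kg. This point is its centre, half-way up (22 mm above its foot); z is its own upward axis. Grip it from above with fingers closing along the tray's y axis, once the two nearest bottles are gone; the tray's raised back is 7 mm behind it.
- green_pot_mid (a point): Green lidded pot, the same size as the tin, in the other place of the back row; not needed. Round, 56 mm diameter, 44 mm high, flat top with no knob, about 0.18 kg. This point is its centre, half-way up (22 mm above its foot); z is its own upward axis.
- tray: Fixed wooden stock tray, 126 mm deep (x), 310 mm wide (y); floor 8 mm, front lip 16, sides 40, back wall 48 mm above the counter. Origin on the counter; x points from its low front to its raised back, y along its rows. Front row: the bottles in any order at about y = -110, 0, 110, x = -5 mm; back row: tin and pot in either order at y = -55, 55, x = 25 mm, about 9 mm from the two nearest bottles.
- paper: Sheet of brown wrapping paper lying fixed on the counter, 200 mm (x) by 150 mm (y), 2 mm thick, to the left or the right of the tray's front. Origin at its centre, on the counter (underside). The side area where bottles are put meanwhile.
- pan (a point): Centre of the top face of the round steel pan (128 mm diameter, 55 mm above the counter, rigid) of the white electronic balance (fixed, 200 by 160 mm, its housing 38 mm high), which stands on the side opposite to the paper. Its x axis points from the display to the pan.
Mind the look-alikes: they are no part of the job. Of the things shaped like the part that bears brass_tin_mid, the brass one is meant.

How it is judged:
By the outcome, as a careful person would: the job done as asked, in the order asked, and still so for the second after the job is handed in, with the robot touching nothing.
It also fails if it takes over 133 s, if anything falls off the work surface, if the arm or the gripper's body presses on something with over 40 N, if the wrist force passes 120 N, or if a joint passes its speed limit or range.

## Robot

A 7-joint arm with a two-finger parallel gripper is mounted at the origin on the work surface. World frame = base frame: x ahead of the robot, y to its left, z up, the work surface at z = 0. Lengths are in m, angles in rad, forces in N, time in s.
With the tool pointing down it reaches from about 0.4 to 0.85 m from the base axis. Payload 10.4 kg.
Tool frame: the origin (TCP) lies at the very end of the fingers, on their centre line; the grasp point (between the pads) lies r.tcp_to_grasp behind it (r.tcp_to_grasp is the distance from the TCP to the grasp point, in m); z points along the fingers, y is the line along which they close (so a half turn about z gives the same grasp; the last joint's range is limited). The gripper opens to 87 mm and grips with 3 to 60 N. Pads are 19 mm wide; open, the fingers measure 117 mm over their backs; the gripper's body (75 mm by 190 mm) begins 51 mm behind the grasp point.
Start: joints at [-1.342, 0.332, -0.065, 1.46, 0.022, 1.35, -0.088], TCP at [0.156, 0.605, 0.223] pointing down, gripper open.
Joint ranges: [-2.6, 2.6], [-0.5, 2.12], [-1.47, 1.34], [0.16, 2.42], [-1.27, 4.41], [0.06, 2.06], [-2.6, 2.6]. Speed limits (rad/s): [2.22, 2.22, 2.79, 2.79, 3.14, 3.14, 3.14].

## Interface

Orientations are given as a rotation vector (axis times angle).
In Python, from rig import r gives the robot as it stands.
- The arm moves only by the tool carry_out, never from a script. Its argument "series" is a list of rows, each a list of 7 numbers: the turn, a rotation vector about the tool's x, y, z in rad, then the shift along the tool's x, y, z in mm, then the opening in per cent of the stroke, from 0 (shut) to 100 (fully open). In form: [[rx, ry, rz, tx, ty, tz, claw], ...]. A call has 1 to 20 rows; each row is the pose to reach, as a shift and turn from the pose commanded when the call began, along the tool's axes at that moment; what a row does not reach only later rows make up. A row lasts 1/8 s, in which the tool goes at most 62.5 mm and 10.7 degrees, less where a joint would pass 70% of its speed; a pose out of reach is approached as far as the arm can. A call with a gripper value outside its range is refused whole. The fingers move at their own pace and stop on an object; "newtons" is the grip in N (left out, the last holds). Time passes only in rows, so rows that repeat a pose let the fingers close. It gives the time, the measured TCP pose, the force, the opening and the grip force at its end, in the units of the state.
- r.sense(): the state, without advancing time (a new reading comes with each control period).
- r.capture(name): name is "scene" or "top"; returns a dict with "frame" (384x512x3 uint8, red, green, blue), "depth" (384x512 float32, m along the optical axis (not along the pixel's ray), 0 where there is no reading), "K" (3x3 intrinsics, pixels), "distortion" ([k1, k2, p1, p2, k3] as OpenCV has them; the pictures are not rectified), "extrinsics" (4x4, takes a point from camera to world coordinates). Camera axes: x right, y down, z forward; pixel columns grow to the right and rows downward; lengths in m; the calibration is good to about 2 mm. A picture is of the moment at which its call begins.
- r.sign_off(): hands the job in; it is judged then, once.
The state is a dict: "time_s": time; "qpos": joint angles; "qvel": joint speeds; "effort": joint torques, N m; "position": TCP position; "ee_rot": TCP orientation; "contact_force": force on the tool from outside, world axes, zero at the start; "ft_torque": the same for the moment, N m; "finger_gap": finger opening in m; "grip_force": force on a finger pad.
Only numpy, scipy, OpenCV 4.12 (cv2) and the standard library are available. Lean on these libraries where they do the work, as an engineer would, in place of code of your own. Each camera call takes 0.05 s, during which the arm holds its last target. There are 200 camera calls.

## Working session

There is one attempt and no reset: what is moved stays moved. The work goes in short steps, Python scripts to look and compute and a tool call to move; the robot and the scene stay as the last step left them, time stands still between calls to the robot, and variables do not carry over. Pictures are saved under pics/ and viewed, at most 14 in all, crops included, and the job is handed in when it is done.

Besides the shell and the picture viewer there is one more tool, called after "Emit:" by a JSON object that holds its "method" and its "body", one argument or row to a line. carry_out: Moves the arm, as the interface text tells. Its arguments: {"type":"object","properties":{"series":{"type":"array"},"newtons":{"type":"number"}},"required":["series"]}

```bash
mkdir -p pics; python3 - <<'E'
from rig import r
import cv2,numpy as np,pickle
s=r.sense();print({k:np.round(v,3).tolist() for k,v in s.items()},r.tcp_to_grasp)
ims=[]
for n in("scene","top"):
    c=r.capture(n);pickle.dump(c,open(n+".pkl","wb"));cv2.imwrite(f"pics/{n}0.png",c["frame"][...,::-1]);print(n,c["K"].round(1).tolist(),c["distortion"],np.round(c["extrinsics"],3).tolist())
E
```

```text
{'time_s': 0.0, 'qpos': [-1.342, 0.333, -0.065, 1.461, 0.022, 1.35, -0.089], 'qvel': [0.001, -0.001, -0.001, 0.001, 0.0, -0.002, 0.001], 'effort': [-0.001, -62.324, 0.024, -38.991, -0.062, 0.039, 0.0], 'position': [0.156, 0.605, 0.222], 'ee_rot': [-0.394, -3.117, 0.002], 'contact_force': [0.65, 0.014, -1.143], 'ft_torque': [0.005, 0.027, 0.032], 'grip_force': 0.0, 'finger_gap': 0.087} 0.0187
scene [[486.2, 0.0, 255.5], [0.0, 486.2, 182.6], [0.0, 0.0, 1.0]] [-0.18012097  0.          0.          0.          0.        ] [[-0.105, 0.772, -0.627, 1.379], [0.994, 0.076, -0.073, 0.048], [-0.009, -0.631, -0.776, 1.135], [0.0, 0.0, 0.0, 1.0]]
top [[393.5, 0.0, 252.8], [0.0, 393.5, 191.8], [0.0, 0.0, 1.0]] [-0.13868706  0.          0.          0.          0.        ] [[-0.023, -0.997, 0.071, 0.47], [-1.0, 0.023, 0.001, -0.034], [-0.002, -0.071, -0.997, 1.09], [0.0, 0.0, 0.0, 1.0]]
```

View pics/scene0.png

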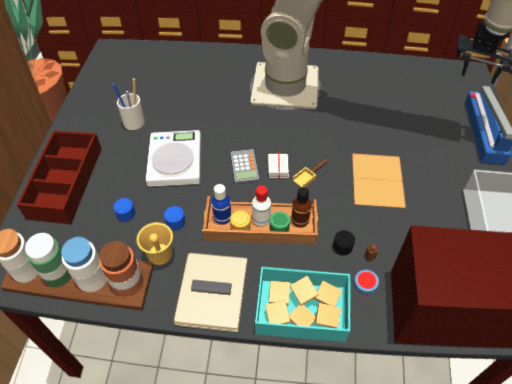

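View pics/top0.png

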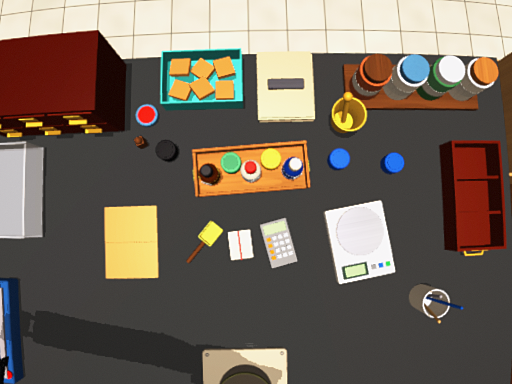

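Both views show the tray with the front row of blue, white and brown bottles. The brass tin is between blue and white (top view 271,158; scene 241,219) and the green pot between white and brown (top 231,161). Other yellow items are the mortar (top 348,113) and the yellow spatula (210,234), neither of them a lidded tin. The paper is at top (131,242) and the balance pan at (360,230). I'll confirm in an enlarged crop.

```bash
cat > h.py <<'E'
import cv2,numpy as np,pickle
from rig import r
def shot(n):
    c=r.capture(n);pickle.dump(c,open(n+".pkl","wb"));return c
def load(n): return pickle.load(open(n+".pkl","rb"))
def at_z(c,uv,z):
    "pixel -> world on the plane of height z"
    p=cv2.undistortPoints(np.float64(uv).reshape(-1,1,2),c["K"],c["distortion"])[:,0]
    T=c["extrinsics"];d=np.c_[p,np.ones(len(p))]@T[:3,:3].T;o=T[:3,3]
    return o+d*((z-o[2])/d[:,2])[:,None]
def cloud(c):
    "HxWx3 world points"
    h,w=c["depth"].shape;u,v=np.meshgrid(np.arange(w),np.arange(h))
    p=cv2.undistortPoints(np.stack([u,v],-1).reshape(-1,1,2).astype(float),c["K"],c["distortion"])[:,0]
    T=c["extrinsics"];P=np.c_[p,np.ones(len(p))]*c["depth"].reshape(-1,1)
    P=P@T[:3,:3].T+T[:3,3];P[c["depth"].ravel()==0]=np.nan
    return P.reshape(h,w,3)
def crop(c,x0,y0,x1,y1,k,name):
    cv2.imwrite(name,cv2.resize(c["frame"][y0:y1,x0:x1,::-1],None,fx=k,fy=k,interpolation=cv2.INTER_CUBIC))
E
python3 - <<'E'
from h import *
c=load("top");crop(c,185,135,318,202,6,"pics/c1.png")
P=cloud(c)
def show(n,u,v,rad,zlo,zhi):
    Q=P[v-rad:v+rad+1,u-rad:u+rad+1].reshape(-1,3);Q=Q[(Q[:,2]>zlo)&(Q[:,2]<zhi)]
    if len(Q)<4:print(n,len(Q));return
    (a,b),R=cv2.minEnclosingCircle(Q[:,:2].astype(np.float32));print(n,len(Q),Q.mean(0).round(4),"circ",round(a,4),round(b,4),round(R,4))
for n,u,v in(("brown",208,173),("white",250,170),("blue",292,167)):show(n,u,v,12,.135,.16)
for n,u,v in(("green",231,161),("tin",271,158)):show(n,u,v,13,.047,.058)
show("pan",360,230,32,.052,.06)
print("paper corners",at_z(c,[(105,206),(157,206),(158,277),(105,279)],.002).round(3)[:,:2].tolist())
print("tray corners z.04/.048",at_z(c,[(193,150),(306,141),(310,188),(196,196)],.04).round(3)[:,:2].tolist())
E
```

```text
brown 119 [0.5937 0.081  0.1438] circ 0.5941 0.0816 0.0151
white 117 [ 0.599  -0.027   0.1437] circ 0.5999 -0.027 0.0148
blue 122 [ 0.6047 -0.1371  0.1433] circ 0.6051 -0.1376 0.015
green 354 [0.6269 0.0265 0.0534] circ 0.6332 0.0338 0.0389
tin 350 [ 0.634  -0.0812  0.0535] circ 0.6346 -0.0812 0.0465
pan 1708 [ 0.4335 -0.3129  0.0562] circ 0.4334 -0.3135 0.0648
paper corners [[0.516, 0.385], [0.514, 0.235], [0.316, 0.235], [0.311, 0.387]]
tray corners z.04/.048 [[0.662, 0.126], [0.679, -0.181], [0.551, -0.187], [0.537, 0.119]]
```

View pics/c1.png

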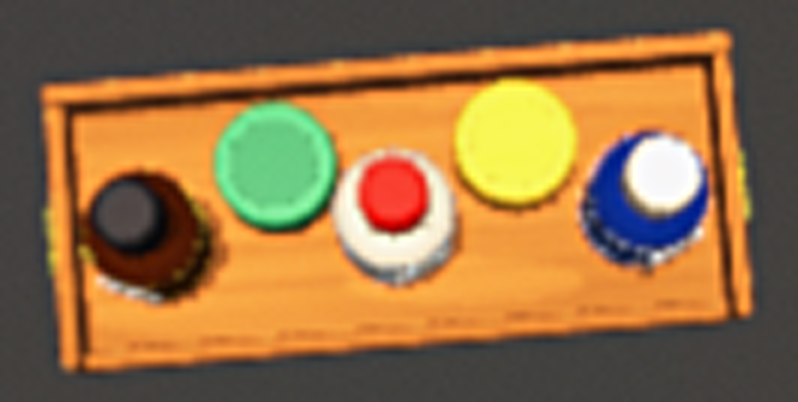

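The crop confirms it: the brass (yellow) tin is at crop (515,142), between the white bottle (393,192, red stopper) and the blue one (662,172). The stopper tops measure 143 mm (8 + 135) and the spacings fit the tray at a yaw of 0.05 rad. I'll start with the blue bottle.

```bash
cat >> h.py <<'E'
from scipy.spatial.transform import Rotation as Ro
def to(yaw,*pts):
    "tool-frame turn and shifts (mm) to TCP targets, tool down, y axis at world angle yaw+90deg"
    s=r.sense();R=Ro.from_rotvec(s["ee_rot"])
    G=Ro.from_matrix(np.c_[[-np.cos(yaw),-np.sin(yaw),0],[-np.sin(yaw),np.cos(yaw),0],[0,0,-1]])
    print("t",s["time_s"],"pos",np.round(s["position"],4),"turn",(R.inv()*G).as_rotvec().round(3))
    for p in pts: print(p,(R.inv().apply(np.array(p)-s["position"])*1000).round(1))
E
python3 -c "
from h import *
to(.05,(.605,-.1375,.2))"
```

```text
t 0.1 pos [0.1556 0.6049 0.2218] turn [-0.001 -0.    -0.302]
(0.605, -0.1375, 0.2) [-620.2 -607.1   22.6]
```

Emit:
{"method": "carry_out", "body": {
  "series": [
    [0,0,-0.03,-40,-40,0,100],
    [0,0,-0.06,-80,-80,0,100],
    [0,0,-0.09,-120,-120,0,100],
    [0,0,-0.12,-160,-160,0,100],
    [0,0,-0.15,-200,-200,0,100],
    [0,0,-0.18,-240,-240,0,100],
    [0,0,-0.21,-280,-280,5,100],
    [0,0,-0.24,-320,-320,10,100],
    [0,0,-0.27,-360,-360,15,100],
    [0,0,-0.3,-400,-400,20,100],
    [0,0,-0.302,-440,-440,22,100],
    [0,0,-0.302,-480,-480,22.6,100],
    [0,0,-0.302,-520,-520,22.6,100],
    [0,0,-0.302,-560,-560,22.6,100],
    [0,0,-0.302,-600,-590,22.6,100],
    [0,0,-0.302,-620,-607,22.6,100],
    [0,0,-0.302,-620,-607,22.6,100],
    [0,0,-0.302,-620,-607,22.6,100]
  ]
}}

```text
time_s: 2.35
position: [0.6045, -0.1362, 0.1996]
ee_rot: [0.08, -3.14, -0.001]
contact_force: [-0.3, 1.0, 0.1]
finger_gap: 0.0871
grip_force: 0.0
```

```bash
python3 -c "
from h import *
to(.05,(.605,-.1375,.1088))
c=shot('top');crop(c,185,100,335,210,5,'pics/c2.png')
c=shot('scene');crop(c,190,150,330,250,5,'pics/c2s.png')"
```

```text
t 2.35 pos [ 0.6045 -0.1362  0.1996] turn [ 0.001 -0.001  0.001]
(0.605, -0.1375, 0.1088) [-0.5 -1.4 90.8]
```

View pics/c2s.png

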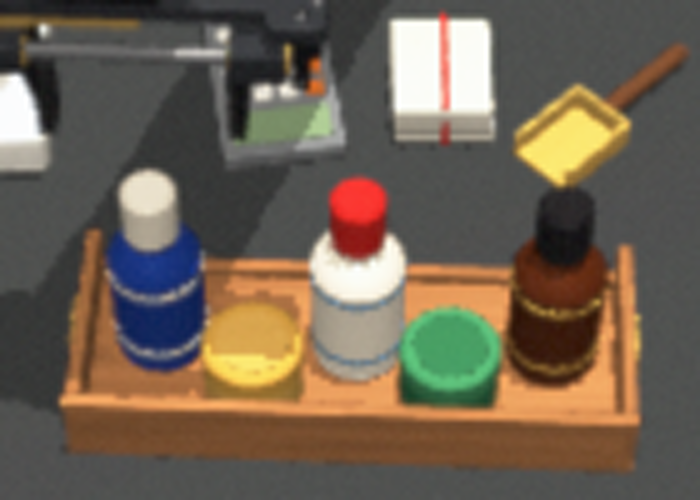

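The crop shows the fingers (near 40 and 245) straddling the blue bottle's stopper at (148,210). The brass tin is at (253,350), between blue and white. I'll go down and grip.

Emit:
{"method": "carry_out", "body": {
  "series": [
    [0,0,0,-0.5,-1.4,25,100],
    [0,0,0,-0.5,-1.4,50,100],
    [0,0,0,-0.5,-1.4,75,100],
    [0,0,0,-0.5,-1.4,88,80],
    [0,0,0,-0.5,-1.4,90.8,60],
    [0,0,0,-0.5,-1.4,90.8,45],
    [0,0,0,-0.5,-1.4,90.8,40],
    [0,0,0,-0.5,-1.4,90.8,36],
    [0,0,0,-0.5,-1.4,90.8,30],
    [0,0,0,-0.5,-1.4,90.8,20],
    [0,0,0,-0.5,-1.4,90.8,20],
    [0,0,0,-0.5,-1.4,90.8,20],
    [0,0,0,-0.5,-1.4,90.8,20]
  ],
  "newtons": 30
}}

```text
time_s: 4.08
position: [0.6056, -0.1384, 0.1093]
ee_rot: [-0.079, 3.14, 0.0]
contact_force: [-0.1, 0.2, 2.7]
finger_gap: 0.0291
grip_force: 30.0
```

```bash
python3 -c "
from h import *
to(.05,(.605,-.1375,.17),(.47,-.1,.17),(.465,.31,.17),(.465,.31,.12),(.465,.31,.1038))"
```

```text
t 4.075 pos [ 0.6056 -0.1384  0.1093] turn [0. 0. 0.]
(0.605, -0.1375, 0.17) [  0.5   0.9 -60.7]
(0.47, -0.1, 0.17) [133.5  45.1 -60.8]
(0.465, 0.31, 0.17) [117.9 454.9 -60.7]
(0.465, 0.31, 0.12) [117.9 454.9 -10.7]
(0.465, 0.31, 0.1038) [117.9 454.9   5.5]
```

Emit:
{"method": "carry_out", "body": {
  "series": [
    [0,0,0,0,0,-8,20],
    [0,0,0,0,0,-25,20],
    [0,0,0,0,0,-45,20],
    [0,0,0,5,0,-60,20],
    [0,0,0,20,5,-62,20],
    [0,0,0,45,10,-62,20],
    [0,0,0,72,15,-62,20],
    [0,0,0,100,25,-62,20],
    [0,0,0,120,45,-62,20],
    [0,0,0,130,75,-62,20],
    [0,0,0,140,110,-62,20],
    [0,0,0,150,145,-62,20],
    [0,0,0,160,180,-62,20],
    [0,0,0,168,215,-62,20],
    [0,0,0,176,250,-62,20],
    [0,0,0,184,285,-62,20],
    [0,0,0,192,320,-62,20],
    [0,0,0,200,355,-62,20],
    [0,0,0,208,390,-62,20],
    [0,0,0,213,420,-62,20]
  ]
}}

```text
time_s: 6.58
position: [0.3713, 0.2714, 0.172]
ee_rot: [-0.079, 3.14, 0.001]
contact_force: [0.2, -0.1, -1.8]
finger_gap: 0.029
grip_force: 30.0
```

```bash
python3 -c "
from h import *
to(.05,(.365,.31,.17),(.365,.31,.1038))
c=shot('scene');crop(c,170,80,430,260,3,'pics/c3.png')"
```

```text
t 6.575 pos [0.3713 0.2714 0.172 ] turn [0.001 0.001 0.   ]
(0.365, 0.31, 0.17) [ 4.3 38.9  2. ]
(0.365, 0.31, 0.1038) [ 4.4 38.8 68.2]
```

View pics/c3.png

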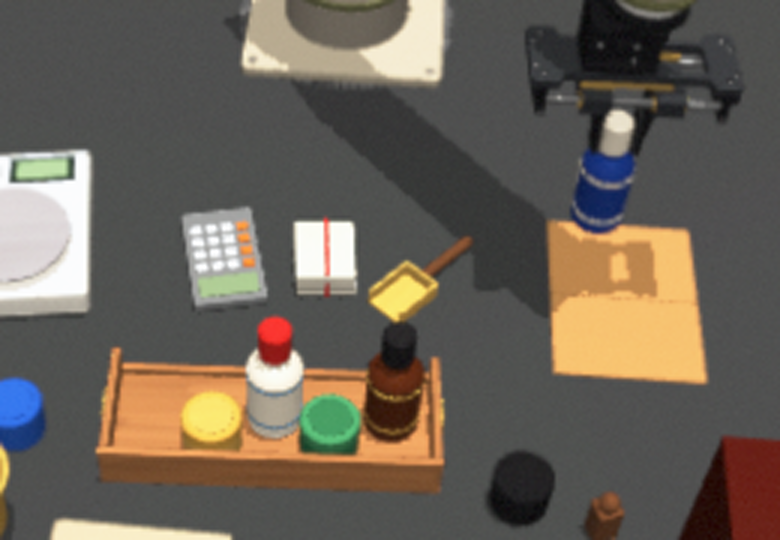

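The crop shows the blue bottle held upright at (603,170), over the near edge of the paper (550–700, 225–380). I'll lower it, release and rise.

Emit:
{"method": "carry_out", "body": {
  "series": [
    [0,0,0,2,18,0,20],
    [0,0,0,4,32,5,20],
    [0,0,0,4.5,38.5,20,20],
    [0,0,0,4.5,38.5,40,20],
    [0,0,0,4.5,38.5,55,20],
    [0,0,0,4.5,38.5,63,20],
    [0,0,0,4.5,38.5,67,20],
    [0,0,0,4.5,38.5,68.5,20],
    [0,0,0,4.5,38.5,68.5,20],
    [0,0,0,4.5,38.5,68.5,20],
    [0,0,0,4.5,38.5,68.5,40],
    [0,0,0,4.5,38.5,68.5,60],
    [0,0,0,4.5,38.5,68.5,80],
    [0,0,0,4.5,38.5,68.5,100],
    [0,0,0,4.5,38.5,60,100],
    [0,0,0,4.5,38.5,40,100],
    [0,0,0,4.5,38.5,10,100],
    [0,0,0,4.5,38.5,-20,100],
    [0,0,0,4.5,38.5,-25,100],
    [0,0,0,4.5,38.5,-25,100]
  ]
}}

```text
time_s: 9.12
position: [0.3652, 0.3086, 0.1961]
ee_rot: [-0.079, 3.14, 0.001]
contact_force: [-0.4, 0.3, -0.4]
finger_gap: 0.0869
grip_force: 0.0
```

```bash
python3 -c "
from h import *
to(.05,(.5997,-.027,.2),(.5997,-.027,.109))"
```

```text
t 9.125 pos [0.3652 0.3086 0.1961] turn [0. 0. 0.]
(0.5997, -0.027, 0.2) [-217.3 -346.9   -3.9]
(0.5997, -0.027, 0.109) [-217.3 -347.    87.1]
```

Emit:
{"method": "carry_out", "body": {
  "series": [
    [0,0,0,-10,-20,-4,100],
    [0,0,0,-30,-52,-4,100],
    [0,0,0,-54,-90,-4,100],
    [0,0,0,-80,-130,-4,100],
    [0,0,0,-105,-170,-4,100],
    [0,0,0,-130,-210,-4,100],
    [0,0,0,-155,-250,-4,100],
    [0,0,0,-180,-290,-4,100],
    [0,0,0,-203,-325,-4,100],
    [0,0,0,-217,-347,0,100],
    [0,0,0,-217,-347,10,100],
    [0,0,0,-217,-347,35,100],
    [0,0,0,-217,-347,65,100],
    [0,0,0,-217,-347,82,80],
    [0,0,0,-217,-347,87,60],
    [0,0,0,-217,-347,87,45],
    [0,0,0,-217,-347,87,40],
    [0,0,0,-217,-347,87,36],
    [0,0,0,-217,-347,87,30],
    [0,0,0,-217,-347,87,20]
  ]
}}

```text
time_s: 11.62
position: [0.5995, -0.0273, 0.1094]
ee_rot: [-0.079, 3.14, -0.0]
contact_force: [-0.3, -1.1, 0.5]
finger_gap: 0.0293
grip_force: 30.0
```

Emit:
{"method": "carry_out", "body": {
  "series": [
    [0,0,0,0,0,0,20],
    [0,0,0,0,0,0,20],
    [0,0,0,0,0,0,20]
  ]
}}

```text
time_s: 12.0
position: [0.5996, -0.0272, 0.1094]
ee_rot: [-0.079, 3.14, -0.0]
contact_force: [0.9, -1.1, 3.9]
finger_gap: 0.0294
grip_force: 30.0
```

```bash
python3 -c "
from h import *
to(.05,(.46,.31,.17),(.46,.31,.103))"
```

```text
t 12.0 pos [ 0.5996 -0.0272  0.1094] turn [-0.  0.  0.]
(0.46, 0.31, 0.17) [122.5 343.8 -60.7]
(0.46, 0.31, 0.103) [122.6 343.8   6.3]
```

Emit:
{"method": "carry_out", "body": {
  "series": [
    [0,0,0,0,0,-8,20],
    [0,0,0,0,0,-25,20],
    [0,0,0,0,0,-45,20],
    [0,0,0,5,0,-60,20],
    [0,0,0,22,0,-62,20],
    [0,0,0,48,0,-62,20],
    [0,0,0,76,2,-62,20],
    [0,0,0,100,10,-62,20],
    [0,0,0,115,30,-62,20],
    [0,0,0,122,60,-62,20],
    [0,0,0,122,95,-62,20],
    [0,0,0,122,130,-62,20],
    [0,0,0,122,165,-62,20],
    [0,0,0,122,200,-62,20],
    [0,0,0,122,235,-62,20],
    [0,0,0,122,270,-62,20],
    [0,0,0,122,305,-62,20],
    [0,0,0,122,330,-60,20],
    [0,0,0,122,343,-55,20],
    [0,0,0,122,344,-45,20]
  ]
}}

```text
time_s: 14.5
position: [0.4604, 0.3105, 0.1537]
ee_rot: [-0.079, 3.14, -0.0]
contact_force: [0.1, -0.2, -2.2]
finger_gap: 0.0291
grip_force: 30.0
```

```bash
python3 -c "
from h import *
to(.05,(.46,.31,.1035))"
```

```text
t 14.5 pos [0.4604 0.3105 0.1537] turn [-0.     0.     0.001]
(0.46, 0.31, 0.1035) [ 0.4 -0.4 50.2]
```

Emit:
{"method": "carry_out", "body": {
  "series": [
    [0,0,0,0,0,15,20],
    [0,0,0,0,0,32,20],
    [0,0,0,0,0,44,20],
    [0,0,0,0,0,49,20],
    [0,0,0,0,0,50.5,20],
    [0,0,0,0,0,50.5,20],
    [0,0,0,0,0,50.5,20],
    [0,0,0,0,0,50.5,40],
    [0,0,0,0,0,50.5,60],
    [0,0,0,0,0,50.5,80],
    [0,0,0,0,0,50.5,100],
    [0,0,0,0,0,42,100],
    [0,0,0,0,0,22,100],
    [0,0,0,0,0,-8,100],
    [0,0,0,0,0,-38,100],
    [0,0,0,0,0,-45,100],
    [0,0,0,0,0,-45,100]
  ]
}}

```text
time_s: 16.62
position: [0.4603, 0.3105, 0.1992]
ee_rot: [-0.079, 3.14, 0.001]
contact_force: [-0.0, 0.3, -0.5]
finger_gap: 0.0869
grip_force: 0.0
```

```bash
python3 -c "
from h import *
c=shot('top');P=cloud(c)
def show(n,u,v,rad,zlo,zhi):
    Q=P[v-rad:v+rad+1,u-rad:u+rad+1].reshape(-1,3);Q=Q[(Q[:,2]>zlo)&(Q[:,2]<zhi)]
    if len(Q)<4:print(n,len(Q));return
    (a,b),R=cv2.minEnclosingCircle(Q[:,:2].astype(np.float32));print(n,len(Q),Q.mean(0).round(4),'circ',round(a,4),round(b,4),round(R,4))
show('tin',271,158,14,.049,.058);show('green',231,161,13,.049,.058)
m=(P[...,2]>.127)&(P[...,2]<.145)&(P[...,1]>.2)&(P[...,1]<.4)
print(cv2.connectedComponentsWithStats(m.astype(np.uint8))[2:])
to(.05,(.634,-.081,.2),(.634,-.081,.018))
crop(c,90,130,330,290,3,'pics/c4.png')"
```

```text
tin 360 [ 0.6361 -0.0807  0.0534] circ 0.6455 -0.0777 0.0401
green 347 [0.6264 0.0266 0.0539] circ 0.633 0.0337 0.0388
(array([[     0,      0,    512,    384, 196265],
       [    88,     45,     24,     78,    232],
       [   110,    259,     12,     12,    111]], dtype=int32), array([[255.75498943, 191.5799251 ],
       [106.70258621,  88.71982759],
       [115.63963964, 265.        ]]))
t 16.675 pos [0.46   0.3102 0.1984] turn [-0.    -0.001  0.   ]
(0.634, -0.081, 0.2) [-154.2 -399.5   -1.5]
(0.634, -0.081, 0.018) [-154.3 -399.4  180.5]
```

View pics/c4.png

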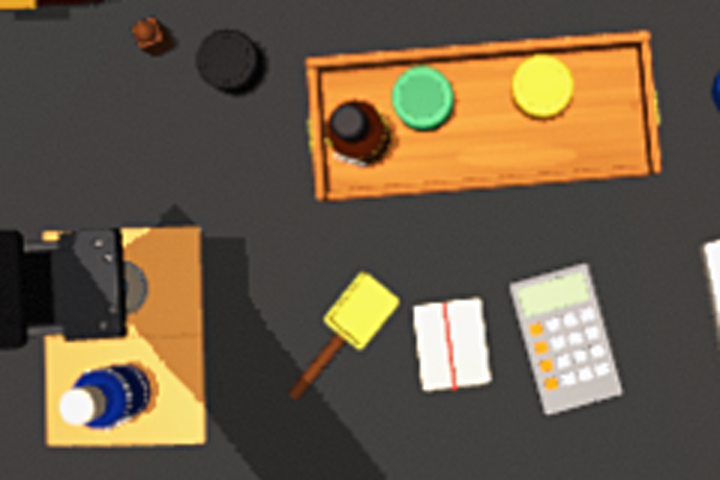

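The crop shows the blue bottle upright on the paper at (85,400), the white one under the gripper at about (130,287), and the tin in the open at (543,86). I'll check the tin's position from the circle centre.

```bash
python3 -c "
from h import *
c=load('top')
f=c['frame'];h=cv2.cvtColor(f,cv2.COLOR_RGB2HSV)
for n,lo,hi in (('tin',24,34),('green',60,85)):
    m=((h[...,0]>=lo)&(h[...,0]<=hi)&(h[...,1]>80)).astype(np.uint8);m[:,:215]=0;m[:135]=0;m[200:]=0;m[:,300:]=0
    k,l,st,ce=cv2.connectedComponentsWithStats(m);i=1+st[1:,4].argmax();print(n,st[i],ce[i],at_z(c,[ce[i]],.052)[0].round(4))
print(at_z(c,[(270.7,158.4),(231.7,162.4)],.052).round(4))
"
```

```text
tin [261 149  20  20 312] [270.46794872 158.04166667] [ 0.6326 -0.0823  0.052 ]
green [221 152  20  21 317] [230.59621451 162.51104101] [0.6231 0.0241 0.052 ]
[[ 0.6317 -0.0829  0.052 ]
 [ 0.6233  0.0211  0.052 ]]
```

Emit:
{"method": "carry_out", "body": {
  "series": [
    [0,0,0,-12,-30,-2,100],
    [0,0,0,-28,-70,-2,100],
    [0,0,0,-45,-115,-2,100],
    [0,0,0,-62,-160,-2,100],
    [0,0,0,-79,-205,-2,100],
    [0,0,0,-96,-250,-2,100],
    [0,0,0,-113,-295,-2,100],
    [0,0,0,-130,-340,-2,100],
    [0,0,0,-146,-380,-2,100],
    [0,0,0,-153,-399,-2,100],
    [0,0,0,-153,-399.4,10,100],
    [0,0,0,-153,-399.4,40,100],
    [0,0,0,-153,-399.4,75,100],
    [0,0,0,-153,-399.4,110,100],
    [0,0,0,-153,-399.4,135,100],
    [0,0,0,-153,-399.4,155,100],
    [0,0,0,-153,-399.4,170,100],
    [0,0,0,-153,-399.4,178,100],
    [0,0,0,-153,-399.4,180,100],
    [0,0,0,-153,-399.4,180,100]
  ]
}}

```text
time_s: 19.18
position: [0.6335, -0.0809, 0.0197]
ee_rot: [-0.079, 3.14, 0.0]
contact_force: [-0.4, -0.2, -0.3]
finger_gap: 0.0873
grip_force: 0.0
```

Emit:
{"method": "carry_out", "body": {
  "series": [
    [0,0,0,0,0,0,80],
    [0,0,0,0,0,0,72],
    [0,0,0,0,0,0,68],
    [0,0,0,0,0,0,64],
    [0,0,0,0,0,0,60],
    [0,0,0,0,0,0,50],
    [0,0,0,0,0,0,50],
    [0,0,0,0,0,0,50]
  ],
  "newtons": 25
}}

```text
time_s: 20.18
position: [0.6332, -0.081, 0.0192]
ee_rot: [-0.079, 3.14, -0.0]
contact_force: [-1.1, -1.0, 1.5]
finger_gap: 0.0545
grip_force: 25.0
```

```bash
python3 -c "
from h import *
to(.05,(.4335,-.3132,.15),(.4335,-.3132,.066))"
```

```text
t 20.175 pos [ 0.6332 -0.081   0.0192] turn [-0.  0.  0.]
(0.4335, -0.3132, 0.15) [ 211.  -221.9 -130.8]
(0.4335, -0.3132, 0.066) [ 211.1 -221.9  -46.8]
```

Emit:
{"method": "carry_out", "body": {
  "series": [
    [0,0,0,0,0,-8,50],
    [0,0,0,0,0,-25,50],
    [0,0,0,0,0,-50,50],
    [0,0,0,0,0,-78,50],
    [0,0,0,5,-5,-90,50],
    [0,0,0,20,-20,-90,50],
    [0,0,0,40,-41,-90,50],
    [0,0,0,62,-64,-90,50],
    [0,0,0,84,-88,-90,50],
    [0,0,0,106,-112,-90,50],
    [0,0,0,128,-135,-90,50],
    [0,0,0,150,-158,-90,50],
    [0,0,0,172,-181,-90,50],
    [0,0,0,192,-202,-90,50],
    [0,0,0,206,-216,-88,50],
    [0,0,0,211,-222,-80,50],
    [0,0,0,211,-222,-68,50],
    [0,0,0,211,-222,-60,50],
    [0,0,0,211,-222,-57,50],
    [0,0,0,211,-222,-57,50]
  ]
}}

```text
time_s: 22.68
position: [0.4337, -0.3128, 0.0758]
ee_rot: [0.08, -3.14, -0.0]
contact_force: [-0.0, -0.4, -0.8]
finger_gap: 0.0548
grip_force: 25.0
```

```bash
python3 -c "
from h import *
to(.05,(.4335,-.3132,.0665))
c=shot('scene');crop(c,120,90,320,240,4,'pics/c5.png')"
```

```text
t 22.675 pos [ 0.4337 -0.3128  0.0758] turn [ 0.    -0.     0.001]
(0.4335, -0.3132, 0.0665) [ 0.3 -0.4  9.3]
```

View pics/c5.png

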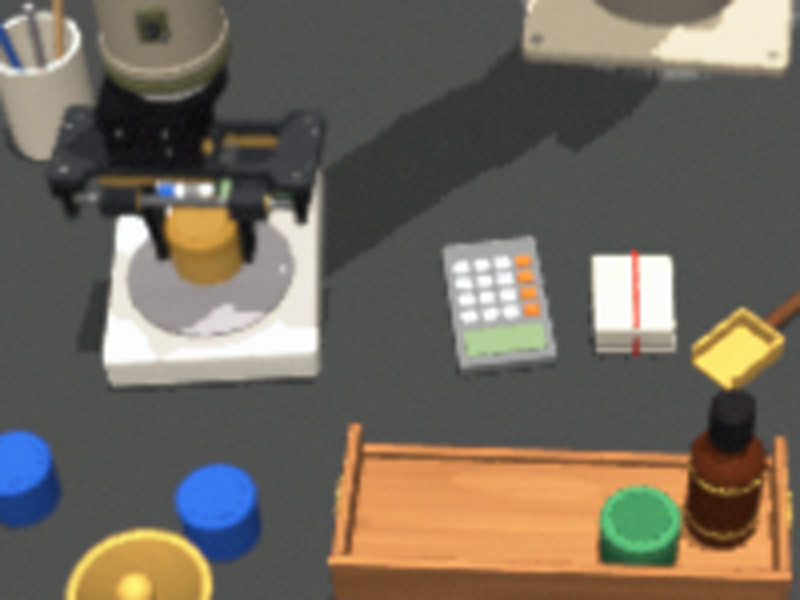

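The crop shows the tin held just above the middle of the pan, with its foot at (205,275) and the pan centre at about (210,270). I'll lower and release it.

Emit:
{"method": "carry_out", "body": {
  "series": [
    [0,0,0,0,0,5,50],
    [0,0,0,0,0,8,50],
    [0,0,0,0,0,9.5,50],
    [0,0,0,0,0,9.5,50],
    [0,0,0,0,0,9.5,50],
    [0,0,0,0,0,9.5,70],
    [0,0,0,0,0,9.5,85],
    [0,0,0,0,0,9.5,100],
    [0,0,0,0,0,9.5,100],
    [0,0,0,0,0,0,100],
    [0,0,0,0,0,-20,100],
    [0,0,0,0,0,-50,100],
    [0,0,0,0,0,-90,100],
    [0,0,0,0,0,-125,100],
    [0,0,0,0,0,-130,100]
  ]
}}

```text
time_s: 24.6
position: [0.4345, -0.314, 0.2091]
ee_rot: [-0.078, 3.136, -0.002]
contact_force: [0.1, -0.2, -0.9]
finger_gap: 0.0868
grip_force: 0.0
```

```bash
python3 -c "
from h import *
to(.05,(.4603,.3105,.2),(.4603,.3105,.1034))"
```

```text
t 24.6 pos [ 0.4345 -0.314   0.2091] turn [-0.002  0.004 -0.   ]
(0.4603, 0.3105, 0.2) [-56.9 622.5   8.3]
(0.4603, 0.3105, 0.1034) [-56.5 622.6 104.9]
```

Emit:
{"method": "carry_out", "body": {
  "series": [
    [0,0,0,-3,20,0,100],
    [0,0,0,-7,60,0,100],
    [0,0,0,-11,105,0,100],
    [0,0,0,-15,150,0,100],
    [0,0,0,-19,195,0,100],
    [0,0,0,-23,240,0,100],
    [0,0,0,-27,285,0,100],
    [0,0,0,-31,330,0,100],
    [0,0,0,-35,375,0,100],
    [0,0,0,-39,420,0,100],
    [0,0,0,-43,465,0,100],
    [0,0,0,-47,510,0,100],
    [0,0,0,-51,555,0,100],
    [0,0,0,-55,595,0,100],
    [0,0,0,-57,618,0,100],
    [0,0,0,-57,622,0,100],
    [0,0,0,-57,622,0,100],
    [0,0,0,-57,622,0,100]
  ]
}}

```text
time_s: 26.85
position: [0.4597, 0.3094, 0.2063]
ee_rot: [-0.076, 3.14, -0.0]
contact_force: [0.4, -0.1, 0.2]
finger_gap: 0.0864
grip_force: 0.0
```

```bash
python3 -c "
from h import *
to(.05,(.4603,.3105,.2),(.4603,.3105,.1034))"
```

```text
t 26.85 pos [0.4597 0.3094 0.2063] turn [-0.     0.    -0.002]
(0.4603, 0.3105, 0.2) [-0.6  1.1  6.3]
(0.4603, 0.3105, 0.1034) [ -0.6   1.1 102.9]
```

Emit:
{"method": "carry_out", "body": {
  "series": [
    [0,0,-0.002,-0.6,1.1,20,100],
    [0,0,-0.002,-0.6,1.1,45,100],
    [0,0,-0.002,-0.6,1.1,70,100],
    [0,0,-0.002,-0.6,1.1,92,100],
    [0,0,-0.002,-0.6,1.1,101,80],
    [0,0,-0.002,-0.6,1.1,103,60],
    [0,0,-0.002,-0.6,1.1,103,45],
    [0,0,-0.002,-0.6,1.1,103,40],
    [0,0,-0.002,-0.6,1.1,103,36],
    [0,0,-0.002,-0.6,1.1,103,30],
    [0,0,-0.002,-0.6,1.1,103,20],
    [0,0,-0.002,-0.6,1.1,103,20],
    [0,0,-0.002,-0.6,1.1,103,20],
    [0,0,-0.002,-0.6,1.1,103,20]
  ],
  "newtons": 30
}}

```text
time_s: 28.6
position: [0.4599, 0.312, 0.1032]
ee_rot: [-0.082, 3.14, 0.0]
contact_force: [1.1, -2.1, 0.6]
finger_gap: 0.0291
grip_force: 30.0
```

```bash
python3 -c "
from h import *
to(.05,(.5996,-.0272,.17),(.5996,-.0272,.1094))"
```

```text
t 28.6 pos [0.4599 0.312  0.1032] turn [0.    0.    0.002]
(0.5996, -0.0272, 0.17) [-121.9 -346.   -66.8]
(0.5996, -0.0272, 0.1094) [-121.9 -346.    -6.2]
```

Emit:
{"method": "carry_out", "body": {
  "series": [
    [0,0,0,0,0,-10,20],
    [0,0,0,0,0,-30,20],
    [0,0,0,0,0,-52,20],
    [0,0,0,0,-5,-66,20],
    [0,0,0,0,-25,-67,20],
    [0,0,0,0,-58,-67,20],
    [0,0,0,0,-93,-67,20],
    [0,0,0,0,-128,-67,20],
    [0,0,0,0,-163,-67,20],
    [0,0,0,0,-198,-67,20],
    [0,0,0,0,-233,-67,20],
    [0,0,0,0,-268,-67,20],
    [0,0,0,-5,-300,-67,20],
    [0,0,0,-18,-326,-67,20],
    [0,0,0,-40,-341,-67,20],
    [0,0,0,-68,-346,-67,20],
    [0,0,0,-96,-346,-67,20],
    [0,0,0,-115,-346,-67,20],
    [0,0,0,-122,-346,-65,20],
    [0,0,0,-122,-346,-60,20]
  ]
}}

```text
time_s: 31.1
position: [0.599, -0.0279, 0.1624]
ee_rot: [0.081, -3.14, 0.0]
contact_force: [0.0, 0.6, -2.7]
finger_gap: 0.0288
grip_force: 30.0
```

```bash
python3 -c "
from h import *
to(.05,(.5996,-.0272,.1094))"
```

```text
t 31.1 pos [ 0.599  -0.0279  0.1624] turn [-0.    -0.001  0.001]
(0.5996, -0.0272, 0.1094) [-0.7  0.7 53. ]
```

Emit:
{"method": "carry_out", "body": {
  "series": [
    [0,0,0,-0.7,0.7,15,20],
    [0,0,0,-0.7,0.7,32,20],
    [0,0,0,-0.7,0.7,45,20],
    [0,0,0,-0.7,0.7,51,20],
    [0,0,0,-0.7,0.7,53,20],
    [0,0,0,-0.7,0.7,53,20],
    [0,0,0,-0.7,0.7,53,20],
    [0,0,0,-0.7,0.7,53,40],
    [0,0,0,-0.7,0.7,53,60],
    [0,0,0,-0.7,0.7,53,80],
    [0,0,0,-0.7,0.7,53,100],
    [0,0,0,-0.7,0.7,44,100],
    [0,0,0,-0.7,0.7,24,100],
    [0,0,0,-0.7,0.7,-5,100],
    [0,0,0,-0.7,0.7,-34,100],
    [0,0,0,-0.7,0.7,-38,100],
    [0,0,0,-0.7,0.7,-38,100]
  ]
}}

```text
time_s: 33.22
position: [0.6003, -0.0263, 0.2011]
ee_rot: [-0.082, 3.14, 0.0]
contact_force: [-0.0, 0.2, -0.6]
finger_gap: 0.0871
grip_force: 0.0
```

```bash
python3 -c "
from h import *
to(.05,(.3652,.3086,.2),(.3652,.3086,.1034))"
```

```text
t 33.225 pos [ 0.6003 -0.0263  0.2011] turn [0.    0.    0.002]
(0.3652, 0.3086, 0.2) [217.2 346.7   1.1]
(0.3652, 0.3086, 0.1034) [217.3 346.7  97.7]
```

Emit:
{"method": "carry_out", "body": {
  "series": [
    [0,0,0,10,16,0,100],
    [0,0,0,30,48,0,100],
    [0,0,0,54,86,0,100],
    [0,0,0,80,127,0,100],
    [0,0,0,105,168,0,100],
    [0,0,0,130,208,0,100],
    [0,0,0,155,248,0,100],
    [0,0,0,180,287,0,100],
    [0,0,0,203,324,0,100],
    [0,0,0,215,343,0,100],
    [0,0,0.002,217,346.7,5,100],
    [0,0,0.002,217,346.7,20,100],
    [0,0,0.002,217,346.7,48,100],
    [0,0,0.002,217,346.7,78,100],
    [0,0,0.002,217,346.7,94,80],
    [0,0,0.002,217,346.7,97.7,60],
    [0,0,0.002,217,346.7,97.7,45],
    [0,0,0.002,217,346.7,97.7,40],
    [0,0,0.002,217,346.7,97.7,36],
    [0,0,0.002,217,346.7,97.7,30]
  ]
}}

```text
time_s: 35.72
position: [0.3657, 0.3087, 0.1038]
ee_rot: [-0.079, 3.14, 0.001]
contact_force: [0.0, -0.5, -0.0]
finger_gap: 0.0349
grip_force: 0.0
```

Emit:
{"method": "carry_out", "body": {
  "series": [
    [0,0,0,0,0,0,20],
    [0,0,0,0,0,0,20],
    [0,0,0,0,0,0,20],
    [0,0,0,0,0,0,20]
  ]
}}

```text
time_s: 36.22
position: [0.3657, 0.3088, 0.1037]
ee_rot: [-0.079, 3.14, 0.001]
contact_force: [-0.5, 0.7, 1.7]
finger_gap: 0.0294
grip_force: 30.0
```

```bash
python3 -c "
from h import *
to(.05,(.6056,-.1384,.17),(.6056,-.1384,.1094))"
```

```text
t 36.225 pos [0.3657 0.3088 0.1037] turn [0. 0. 0.]
(0.6056, -0.1384, 0.17) [-217.2 -458.6  -66.5]
(0.6056, -0.1384, 0.1094) [-217.2 -458.7   -5.9]
```

Emit:
{"method": "carry_out", "body": {
  "series": [
    [0,0,0,0,0,-10,20],
    [0,0,0,0,0,-30,20],
    [0,0,0,0,0,-52,20],
    [0,0,0,-2,-8,-66,20],
    [0,0,0,-8,-30,-67,20],
    [0,0,0,-16,-63,-67,20],
    [0,0,0,-24,-98,-67,20],
    [0,0,0,-32,-133,-67,20],
    [0,0,0,-40,-168,-67,20],
    [0,0,0,-48,-203,-67,20],
    [0,0,0,-56,-238,-67,20],
    [0,0,0,-64,-273,-67,20],
    [0,0,0,-72,-308,-67,20],
    [0,0,0,-80,-343,-67,20],
    [0,0,0,-88,-378,-67,20],
    [0,0,0,-96,-412,-67,20],
    [0,0,0,-110,-440,-67,20],
    [0,0,0,-130,-455,-67,20],
    [0,0,0,-155,-459,-67,20],
    [0,0,0,-180,-459,-67,20]
  ]
}}

```text
time_s: 38.72
position: [0.5684, -0.142, 0.1703]
ee_rot: [0.077, -3.14, -0.0]
contact_force: [-0.0, -0.1, -1.7]
finger_gap: 0.0291
grip_force: 30.0
```

Emit:
{"method": "carry_out", "body": {
  "series": [
    [0,0,0,-20,0,0,20],
    [0,0,0,-32,0,0,20],
    [0,0,0,-37,0,2,20],
    [0,0,0,-37,0,5,20],
    [0,0,0,-37,0,5,20]
  ]
}}

```text
time_s: 39.35
position: [0.6046, -0.1392, 0.1651]
ee_rot: [0.078, -3.14, -0.0]
contact_force: [0.2, -0.0, -2.2]
finger_gap: 0.029
grip_force: 30.0
```

```bash
python3 -c "
from h import *
to(.05,(.6056,-.1384,.1094))"
```

```text
t 39.35 pos [ 0.6046 -0.1392  0.1651] turn [ 0.    -0.001 -0.   ]
(0.6056, -0.1384, 0.1094) [-1.1  0.7 55.7]
```

Emit:
{"method": "carry_out", "body": {
  "series": [
    [0,0,0,-1,0.8,15,20],
    [0,0,0,-1,0.8,32,20],
    [0,0,0,-1,0.8,46,20],
    [0,0,0,-1,0.8,53,20],
    [0,0,0,-1,0.8,55.5,20],
    [0,0,0,-1,0.8,55.5,20],
    [0,0,0,-1,0.8,55.5,20],
    [0,0,0,-1,0.8,55.5,40],
    [0,0,0,-1,0.8,55.5,60],
    [0,0,0,-1,0.8,55.5,80],
    [0,0,0,-1,0.8,55.5,100],
    [0,0,0,-1,0.8,46,100],
    [0,0,0,-1,0.8,26,100],
    [0,0,0,-1,0.8,-5,100],
    [0,0,0,-1,0.8,-40,100],
    [0,0,0,30,0.8,-80,100],
    [0,0,0,80,0.8,-110,100],
    [0,0,0,120,0.8,-120,100],
    [0,0,0,150,0.8,-120,100],
    [0,0,0,150,0.8,-120,100]
  ]
}}

```text
time_s: 41.85
position: [0.4543, -0.1465, 0.2875]
ee_rot: [-0.076, 3.137, 0.002]
contact_force: [0.5, 0.3, 0.7]
finger_gap: 0.0871
grip_force: 0.0
```

```bash
python3 - <<'E'
from h import *
c=shot("top");P=cloud(c)
def show(n,u,v,rad,zlo,zhi):
    Q=P[v-rad:v+rad+1,u-rad:u+rad+1].reshape(-1,3);Q=Q[(Q[:,2]>zlo)&(Q[:,2]<zhi)]
    if len(Q)<4:print(n,len(Q));return
    (a,b),R=cv2.minEnclosingCircle(Q[:,:2].astype(np.float32));print(n,len(Q),Q.mean(0).round(4),"circ",round(a,4),round(b,4),round(R,4))
for n,u,v in(("brown",208,173),("white",250,170),("blue",292,167)):show(n,u,v,12,.135,.16)
show("tin",360,230,35,.09,.11)
crop(shot("scene"),130,80,330,250,3,"pics/c6.png")
E
```

```text
brown 120 [0.5935 0.0809 0.1438] circ 0.5938 0.0818 0.015
white 119 [ 0.6011 -0.0268  0.1438] circ 0.6015 -0.0269 0.0148
blue 118 [ 0.6059 -0.1363  0.1436] circ 0.6061 -0.1363 0.0148
tin 0
```

View pics/c6.png

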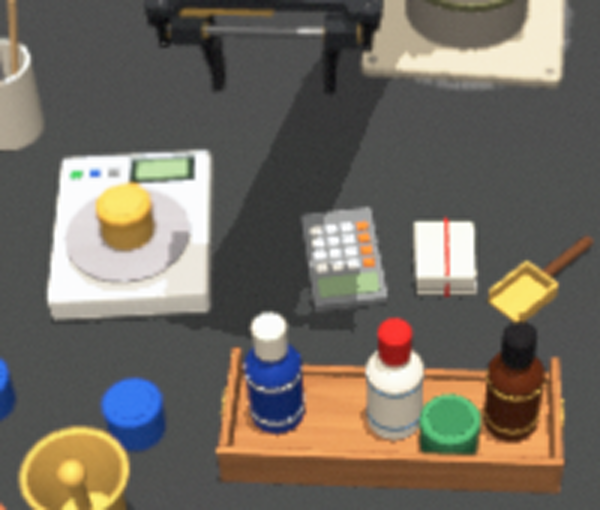

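The crop shows all three bottles upright in the tray (270,375; 395,380; 513,385), the pot at (450,425), and the tin on the pan with its top centre at (124,203). I'll check how well it's centred.

```bash
python3 - <<'E'
from h import *
c=load("scene");P=cloud(c);Q=P[130:185,145:200].reshape(-1,3)
for n,lo,hi in(("tin top",.096,.106),("pan",.052,.06)):
    q=Q[(Q[:,2]>lo)&(Q[:,2]<hi)];(a,b),R=cv2.minEnclosingCircle(q[:,:2].astype(np.float32));print(n,len(q),q.mean(0).round(4),round(a,4),round(b,4),round(R,4))
print(at_z(c,[(171.3,147.6)],.099).round(4))
E
```

```text
tin top 193 [ 0.4339 -0.3132  0.1002] 0.4323 -0.3117 0.0291
pan 646 [ 0.4455 -0.3115  0.0558] 0.433 -0.3144 0.0658
[[ 0.4341 -0.3109  0.099 ]]
```

The tin is centred on the pan to within about 3 mm, and the bottles are within about 2 mm of their old places. I'm handing in.

```bash
python3 -c "
from rig import r
print(r.sign_off())"
```

```text
the job is handed in; nothing more can be done
None
```

The brass tin stands in the middle of the balance pan (within about 3 mm), the blue and white bottles are back upright within about 2 mm of their spots, the brown bottle and green pot were not disturbed, and the job was handed in at about 42 s.

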